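# Raise the setting plate on the cam lift and hold it up

### The job

Hang the drilled setting plate by its eye over the post of the little cam lift, so that it lies flat on the round table, and let go of it. Then swing the lift's lever up to the cam's highest point, where the lever stands straight up, and finish while still holding the lever there, because its spring would let the table sink again. Leave the undrilled plate, the hammer and the glue bottle where they are.

Things in the scene. Friction and masses are not known exactly. Their poses are not given: they have to be found in the camera images.
- plate_block (a point): Centre of the wooden block on the drilled setting plate: the place to grip. Block 36 long (x) x 22 wide (y) x 26 high (z) mm, with three small brass cups on top (3 mm high). This point is 19 mm above the plate's underside. x points along the plate away from its eye, y across, z up.
- plate_eye (a point): Centre of the setting plate's 14 mm eye, at the plate's underside; the same axes as plate_block, which lies 46 mm further along x and 19 mm higher.
- setting_plate: The loose drilled plate: steel, 90 x 36 x 6 mm (x, y, z), about 0.17 kg with its block, lying flat on the bench in either of two places (the undrilled plate is in the other). Origin at the centre of the underside, axes as plate_block: the round through hole (eye) is at x = -28 mm, the block's centre at x = +18 mm.
- cam_lift: The cam lift, fixed to the bench; place and yaw vary. Dark foot 130 x 140 mm, two grey cheeks, above them a round steel table, 110 mm in diameter and 8 mm thick, with an upright post in its middle; at its -y side a lever with a black barrel grip. Origin under its centre on the bench; z up; y along the lever's shaft; with the lever down the grip lies towards -x.
- post_foot (a point): Centre of the round table's upper face, at the foot of the post; rides up and down with the table (about 95 mm above the bench with the lever down, 107 mm at the top). The post is 10 mm in diameter and 30 mm high, its last 6 mm a cone. Axes as cam_lift.
- lever_grip (a point): Centre of the exposed part of the lever's black barrel grip: 20 mm in diameter, level, along cam_lift's y, reaching 24 mm from here to either side along y; it stands out to -y from the end of the lever's 10 mm bar. 110 mm from the shaft, 145 mm to the -y side of the post; 100 mm above the bench with the lever down, 155 mm with it straight up. It can be caged or pinched from above between fingers closing along cam_lift's x.
- lever_hinge (a point): Point on the shaft's axis (along cam_lift's y), 45 mm above the bench; lever_grip circles round it at 110 mm, in the same vertical plane.
- cam_lever (a joint): Lever angle, rad. 0: down on its stop, as it starts, leaning to cam_lift's -x at 0.52 rad above level. Grows as the grip rises and goes over towards +x. 1.05: straight up, the cam's highest lift; beyond that the table sinks again; stop at 1.9. A spring pulls it back towards 0 everywhere; pushing the grip level takes 3 to 7 N.
- lift_table (a joint): Height of the round table above its lowest position, m: 0 with the lever down, about 0.012 with the lever straight up. Driven by the cam.
- blank_plate: Bystander: plate of the same size and block but without eye and without brass cups. Origin at the centre of its underside.
- bench_hammer: Bystander: hammer, 240 mm long, on the bench beyond the lever.
- glue_bottle: Bystander: white glue bottle, 40 mm in diameter, 110 mm high, beyond the lift. Origin under its centre.
Not all that is in view belongs to the job. What is shaped like the setting_plate but orange or pink is not meant.

How it is judged:
By the outcome, as a careful person would: the job done as asked, in the order asked, and still so for the second after the job is handed in, while the arm keeps its last pose, push and grip.
It also fails if it takes over 50 s, if anything falls off the work surface, if the arm or the gripper's body presses on something with over 40 N, if the wrist force passes 120 N, or if a joint passes its speed limit or range.

### The arm

A 6-joint arm with a two-finger parallel gripper is mounted at the origin on the work surface. World frame = base frame: x ahead of the robot, y to its left, z up, the work surface at z = 0. Lengths are in m, angles in rad, forces in N, time in s.
With the tool pointing down it reaches from about 0.4 to 0.825 m from the base axis. Payload 7 kg.
Tool frame: the origin (TCP) lies on the centre line of the jaws, within the pads' length; the fingertips stand 22 mm ahead of it and the grasp point (between the pads) lies 3 mm ahead of it; z points along the fingers, y is the direction in which the jaws open and shut (so a half turn about z gives the same grasp; the last joint's range is limited). The gripper opens to 88 mm and grips with 3 to 60 N. Pads are 19 mm wide; open, the fingers measure 130 mm over their backs; the gripper's body (78 mm by 193 mm) begins 47 mm behind the grasp point.
Start: joints at [-0.815, 0.359, 0.012, 0, -1.224, -0.288], TCP at [0.304, -0.602, 0.249] pointing down, gripper open.
Joint ranges: [-3.07, 3.07], [-1.43, 2.12], [-1.02, 1.25], [-3.03, 1.67], [-3.05, -0], [-3.03, 3.03]. Speed limits (rad/s): [2.39, 2.39, 3.01, 3.14, 3.14, 3.14].

### API

Orientations are given as [roll, pitch, yaw] about the fixed x, y, z axes, in that order (R = Rz(yaw) Ry(pitch) Rx(roll)).
In Python, from station import arm gives the robot as it stands. The module is installed in compiled form; this text tells all that it offers.
- The arm moves only by the tool arm_command, never from a script. Its argument "motion" is a list of rows, each a list of 3 entries, a list of its own where there are three numbers: the shift along the tool's x, y, z in mm, then the turn, a rotation vector about the tool's x, y, z in degrees, then the opening, from 0 (shut) to 1 (fully open). In form: [[[tx, ty, tz], [wx, wy, wz], grip], ...]. A call has 1 to 20 rows; each row shifts and turns the commanded pose from where the row before left it, along the tool's axes as they then stand; what a row does not reach is not made up. A row lasts 1/12 s, in which the tool goes at most 41.7 mm and 7.16 degrees, less where a joint would pass 70% of its speed; a pose out of reach is approached as far as the arm can. A call is refused whole if a number of a shift passes 41.7 or a number of a turn 7.16, either way. A call with a gripper value outside its range is refused whole. The fingers move at their own pace and stop on an object; "newtons" is the grip in N (left out, the last holds). Time passes only in rows, so rows that do not move let the fingers close. It gives the time, the measured TCP pose, the force and the opening at its end, in the units of the state.
- arm.get_state(): the state, without advancing time (a new reading comes with each control period).
- arm.grab_frame(name): name is "scene" or "top"; returns the picture (480x640x3 uint8, red, green, blue); there is no depth.
- arm.camera_info(name): a dict with "fov_y" (degrees; the focal length in pixels is half the picture's height over the tangent of half this angle, whatever the lens; pixels are square), "cx", "cy" (the principal point, pixels), "k1" (the pictures are not rectified: a ray, as slopes to the right and down, at radius r is drawn at 1 + k1 r^2 times it, then the intrinsics apply), "view" (4x4, takes a point from world to camera coordinates). Camera axes: x right, y down, z forward; pixel columns grow to the right and rows downward; lengths in m; the calibration is good to about 2 mm. A picture is of the moment at which its call begins. camera_info takes no time and is no camera call.
- arm.job_done(): hands the job in, once; it reports no verdict.
The state is a dict: "t": time; "q": joint angles; "qd": joint speeds; "joint_efforts": joint torques, N m; "eef_pos": TCP position; "ee_rot": TCP orientation; "force": force on the tool from outside, world axes, zero at the start; "moment": the same for the moment, N m; "width": finger opening in m.
Only numpy, scipy, OpenCV 4.12 (cv2) and the standard library are available. Lean on these libraries where they do the work, as an engineer would, in place of code of your own. Each camera call takes 0.05 s, during which the arm holds its last target. There are 200 camera calls.

## Working session

There is one attempt and no reset: what is moved stays moved. The work goes in short steps, Python scripts to look and compute and a tool call to move; the robot and the scene stay as the last step left them, time stands still between calls to the robot, and variables do not carry over. Pictures are saved under pics/ and viewed, on a budget of 10 in all, crops included, one or two more only if the job needs it, and the job is handed in when it is done.

Besides the shell and the picture viewer there is one more tool, called after "Call:" as name(argument=value, ...), one argument or row to a line, values as JSON. arm_command: Moves the arm, as the interface text tells. Its arguments: {"type":"object","properties":{"motion":{"type":"array","items":{"type":"array"}},"newtons":{"type":"number"}},"required":["motion"]}

```bash
mkdir -p pics; cat > h.py <<'E'
import numpy as np, cv2
from station import arm
def grab(n,f):
    im=arm.grab_frame(n); cv2.imwrite('pics/'+f,cv2.cvtColor(im,cv2.COLOR_RGB2BGR)); return im
def K(n):
    c=arm.camera_info(n); f=240/np.tan(np.radians(c['fov_y'])/2); return c,f
def ray(n,u,v):
    c,f=K(n); d=np.array([(u-c['cx'])/f,(v-c['cy'])/f]); s=d.copy()
    for _ in range(30): s=d/(1+c['k1']*(s@s))
    V=np.array(c['view']); R=V[:3,:3]; o=-R.T@V[:3,3]; return o,R.T@np.array([s[0],s[1],1])
def onz(n,u,v,z):
    o,d=ray(n,u,v); return o+d*(z-o[2])/d[2]
def proj(n,p):
    c,f=K(n); V=np.array(c['view']); q=V[:3,:3]@np.array(p)+V[:3,3]; s=q[:2]/q[2]; s=s*(1+c['k1']*(s@s)); return s*f+[c['cx'],c['cy']]
E
python3 - <<'E'
from h import *
np.set_printoptions(precision=3,suppress=True)
for n in('scene','top'): grab(n,n+'0.png'); print(arm.camera_info(n))
print(arm.get_state())
E
```

```text
{'fov_y': 50.6877397697981, 'cx': 316.6270745983137, 'cy': 238.14669951871076, 'k1': -0.14696596805509252, 'view': array([[ 0.171,  0.985, -0.007, -0.013],
       [ 0.854, -0.151, -0.498, -0.505],
       [-0.492,  0.079, -0.867,  1.52 ],
       [ 0.   ,  0.   ,  0.   ,  1.   ]])}
{'fov_y': 57.45603784108478, 'cx': 318.42344590398443, 'cy': 233.12090851202777, 'k1': -0.07083447767072897, 'view': array([[-0.028, -1.   , -0.005, -0.049],
       [-0.985,  0.029, -0.17 ,  0.615],
       [ 0.17 ,  0.   , -0.985,  0.956],
       [ 0.   ,  0.   ,  0.   ,  1.   ]])}
{'t': 0.1, 'q': array([-0.815,  0.359,  0.011, -0.   , -1.224, -0.288]), 'qd': array([-0.   , -0.001,  0.005,  0.   , -0.001, -0.001]), 'joint_efforts': array([ -0.001, -58.416,  29.375,   7.015,   0.01 ,  -0.   ]), 'eef_pos': array([ 0.304, -0.602,  0.248]), 'ee_rot': array([ 3.14 , -0.   , -2.674]), 'force': array([-0.287,  0.36 , -0.009]), 'moment': array([-0.009, -0.013,  0.026]), 'width': 0.08741781208476095}
```

View pics/top0.png

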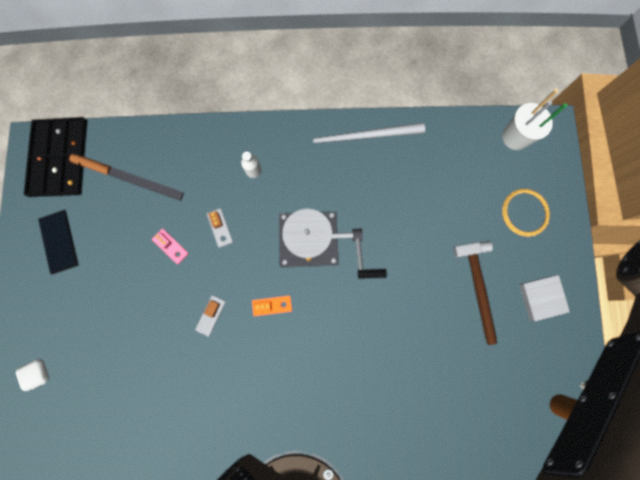

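View pics/scene0.png

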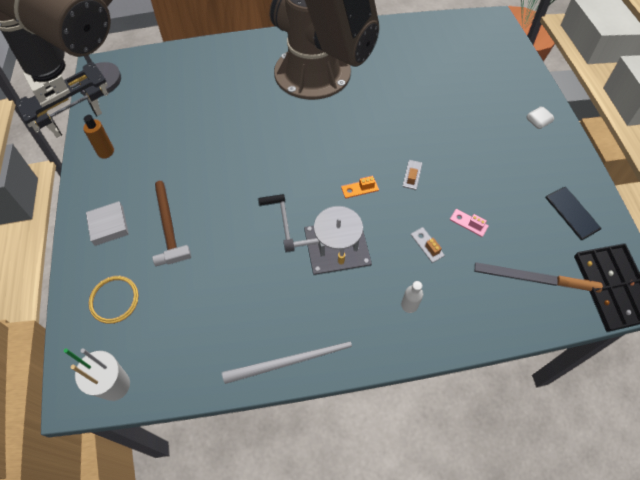

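The top view shows the drilled plate at about (219,228), its eye at (223,239) and its block at (214,219). The blank is at (210,315), the lift table at (307,233) and the lever grip at (372,273). The scene view agrees: drilled plate at (428,244), post at (339,224) and grip at (271,200). Next I'll take a closer look to get precise pixels.

```bash
python3 - <<'E'
import cv2,numpy as np
t=cv2.imread('pics/top0.png');s=cv2.imread('pics/scene0.png')
z=lambda im,x,y,w,h,k:cv2.resize(im[y:y+h,x:x+w],None,fx=k,fy=k,interpolation=cv2.INTER_CUBIC)
a=np.hstack([z(t,195,200,50,50,6),z(t,275,200,83,50,6)[:, :498]])
b=np.hstack([z(s,405,220,50,50,6),z(s,275,195,83,50,6)[:, :498]])
cv2.imwrite('pics/c0.png',np.vstack([a,b]))
E
```

```text
(no output)
```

View pics/c0.png

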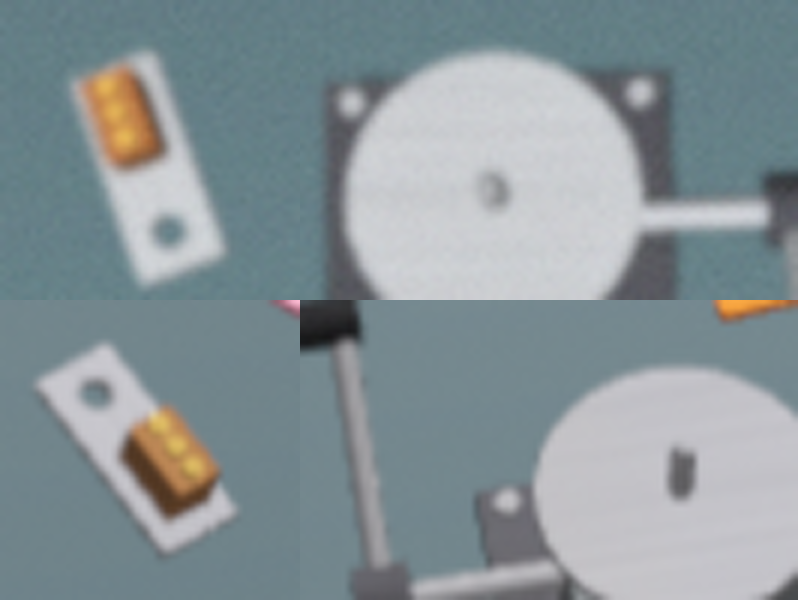

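The crop shows the eye at top (223.2,238.5) / scene (421.2,235.7), plus the plate corners and the post.

```bash
cat > m.py <<'E'
from h import *
np.set_printoptions(precision=4,suppress=True)
T=np.array([[75,78],[152,50],[226,255],[147,285]])/6+[195,200]
S=np.array([[165,253],[238,215],[107,43],[38,83]])/6+[405,220]
S2=np.array([[238,215],[165,253],[38,83],[107,43]])/6+[405,220]
for n,P,e in(('top',T-.4,(223.2-.4,238.5-.4)),('scene',S-.4,(421.2-.4,235.7-.4))):
    W=np.array([onz(n,*p,.006) for p in P]); c=W.mean(0)
    d1=(W[0]+W[1]-W[2]-W[3])/2; d2=(W[1]-W[0]+W[2]-W[3])/2
    print(n,'plate c',c,'yaw',np.degrees(np.arctan2(d1[1],d1[0])),'L',np.linalg.norm(d1),np.linalg.norm(d2),'eye',onz(n,*e,.003))
for n,bx in(('top',(275,195,70,75)),('scene',(305,200,65,55))):
    im=cv2.imread(f'pics/{n}0.png'); x,y,w,h=bx; c=im[y:y+h,x:x+w]
    m=(c.min(2)>150).astype(np.uint8); m=cv2.morphologyEx(m,cv2.MORPH_OPEN,np.ones((7,7)))
    cs,_=cv2.findContours(m,0,1); k=max(cs,key=cv2.contourArea)[:,0]
    W=np.array([onz(n,u+x,v+y,.095)[:2] for u,v in k])
    (cx,cy),ax,_=cv2.fitEllipse((W*1000).astype(np.float32)); print(n,'table',cx,cy,ax)
for n,bx in(('top',(350,262,45,22)),('scene',(250,190,42,18))):
    im=cv2.imread(f'pics/{n}0.png'); x,y,w,h=bx; c=im[y:y+h,x:x+w]
    m=(c.max(2)<60).astype(np.uint8); vs,us=np.nonzero(m)
    r=cv2.minAreaRect(np.c_[us+x,vs+y].astype(np.float32)); b=cv2.boxPoints(r)
    i=np.argsort(b[:,0]); e=[b[i[:2]].mean(0),b[i[2:]].mean(0)]
    W=[onz(n,*p,.10) for p in e]; d=W[0]-W[1]; print(n,'grip',W,np.degrees(np.arctan2(*(d*[1,1,1])[1::-1])),np.linalg.norm(d))
E
python3 m.py
```

```text
top plate c [0.6426 0.1726 0.006 ] yaw 19.69253692780802 L 0.09109375149845143 0.03355949675280457 eye [0.6163 0.1651 0.003 ]
scene plate c [0.6423 0.1724 0.006 ] yaw 19.276513531944747 L 0.09031598779302868 0.03561449771164268 eye [0.6141 0.1644 0.003 ]
top table 607.7794189453125 -41.43439865112305 (107.04170989990234, 108.2991714477539)
scene table 607.3641357421875 -43.218257904052734 (107.31031799316406, 107.96923065185547)
top grip [array([ 0.5133, -0.15  ,  0.1   ]), array([ 0.5143, -0.2088,  0.1   ])] 90.98352010663356 0.05883856707376705
scene grip [array([ 0.5139, -0.2108,  0.1   ]), array([ 0.5127, -0.1521,  0.1   ])] -88.76950496657514 0.058729768820988314
```

```bash
python3 - <<'E'
from h import *
np.set_printoptions(precision=4,suppress=True)
print('bottle cap',onz('top',246,155,.11),onz('scene',417.5,286,.11),'base',onz('scene',410,309,0),onz('top',252,175,0))
print('blank',onz('top',210,315,.006))
print('handle',onz('top',475,250,.02))
R=cv2.Rodrigues
from scipy.spatial.transform import Rotation as Ro
print(Ro.from_euler('xyz',arm.get_state()['ee_rot']).as_matrix())
E
```

```text
bottle cap [0.7864 0.0909 0.11  ] [0.7877 0.0896 0.11  ] base [0.7947 0.0893 0.    ] [0.774  0.0943 0.    ]
blank [0.4331 0.1938 0.006 ]
handle [ 0.5672 -0.4384  0.02  ]
[[-0.8926 -0.4508 -0.0008]
 [-0.4508  0.8926  0.0012]
 [ 0.0001  0.0015 -1.    ]]
```

Call:
arm_command(
  motion=[
    [[0,0,0],[0,0,7.1],0.6],
    [[0,0,0],[0,0,0.2],0.6],
    [[-28.4,29.4,0],[0,0,0],0.6],
    [[-28.4,29.4,0],[0,0,0],0.6],
    [[-28.4,29.4,0],[0,0,0],0.6],
    [[-28.4,29.4,0],[0,0,0],0.6],
    [[-28.4,29.4,0],[0,0,0],0.6],
    [[-28.4,29.4,0],[0,0,0],0.6],
    [[-28.4,29.4,0],[0,0,0],0.6],
    [[-28.4,29.4,0],[0,0,0],0.6],
    [[-28.4,29.4,0],[0,0,0],0.6],
    [[-28.4,29.4,0],[0,0,0],0.6],
    [[-28.4,29.4,0],[0,0,0],0.6],
    [[-28.4,29.4,0],[0,0,0],0.6],
    [[-28.4,29.4,0],[0,0,0],0.6],
    [[-28.4,29.4,0],[0,0,0],0.6],
    [[-28.4,29.4,0],[0,0,0],0.6],
    [[-28.4,29.4,0],[0,0,0],0.6],
    [[-28.4,29.4,0],[0,0,0],0.6],
    [[-28.4,29.4,0],[0,0,0],0.6],
  ],
  newtons=40,
)

```text
t: 1.77
eef_pos: [0.6099, 0.0691, 0.2486]
ee_rot: [3.142, 0.0, -2.797]
force: [0.9, -0.9, -0.8]
width: 0.0527
```

Call:
arm_command(
  motion=[
    [[-28.1,29.5,0],[0,0,0],0.6],
    [[-28.1,29.5,0],[0,0,0],0.6],
    [[-28.1,29.5,0],[0,0,0],0.6],
    [[0,0,35],[0,0,0],0.6],
    [[0,0,35],[0,0,0],0.6],
    [[0,0,35],[0,0,0],0.6],
    [[0,0,35],[0,0,0],0.6],
    [[0,0,0],[0,0,0],0.6],
    [[0,0,0],[0,0,0],0.6],
  ],
)

```text
t: 2.52
eef_pos: [0.6585, 0.1779, 0.107]
ee_rot: [-3.14, -0.005, -2.799]
force: [0.4, 0.3, 1.4]
width: 0.0526
```

```bash
python3 - <<'E'
from h import *
np.set_printoptions(precision=4,suppress=True)
s=arm.get_state(); print(s['eef_pos'],s['ee_rot'],s['q'],s['force'])
a=np.radians(19.5);X=np.array([np.cos(a),np.sin(a)])
from scipy.spatial.transform import Rotation as Ro
M=Ro.from_euler('xyz',s['ee_rot']).as_matrix()
print('to go, tool',1000*M.T@(np.array([.6593,.179,.031])-s['eef_pos']))
E
```

```text
[0.6585 0.1779 0.107 ] [-3.1404 -0.0045 -2.799 ] [ 0.5491  0.4815 -0.1375  0.0002 -0.9564 -1.7774] [0.3812 0.3231 1.3663]
to go, tool [-1.4487  0.813  75.9796]
```

Call:
arm_command(
  motion=[
    [[-1.4,0.8,25],[0,0,0],0.6],
    [[0,0,25],[0,0,0],0.6],
    [[0,0,15],[0,0,0],0.6],
    [[0,0,9],[0,0,0],0.6],
    [[0,0,0],[0,0,0],0.6],
    [[0,0,0],[0,0,0],0.6],
  ],
)

```text
t: 3.02
eef_pos: [0.6617, 0.1803, 0.0366]
ee_rot: [-3.142, 0.002, -2.8]
force: [0.2, 0.1, 0.2]
width: 0.0525
```

```bash
python3 - <<'E'
from h import *
np.set_printoptions(precision=4,suppress=True)
s=arm.get_state(); print(s['eef_pos'],s['ee_rot'],s['force'])
a=grab('scene','s1.png');b=grab('top','t1.png')
z=lambda im,x,y:cv2.resize(im[y:y+100,x:x+100,::-1],None,fx=4,fy=4,interpolation=cv2.INTER_CUBIC)
cv2.imwrite('pics/c1.png',np.hstack([z(a,380,195),z(b,170,180)]))
E
```

```text
[0.6617 0.1803 0.0366] [-3.1415  0.0024 -2.8002] [0.1872 0.1483 0.2411]
```

View pics/c1.png

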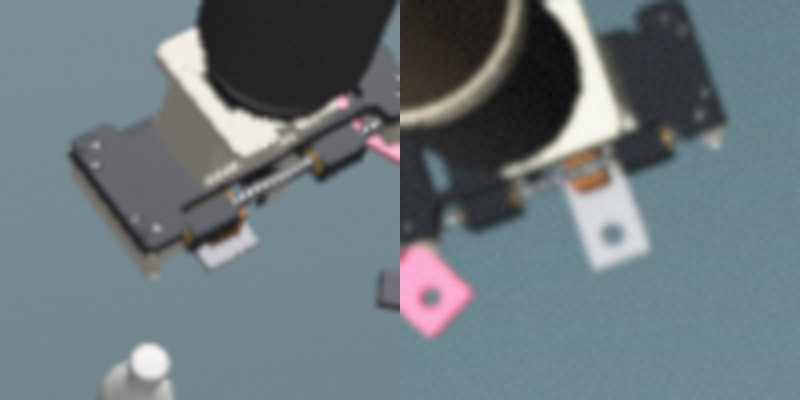

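The block sits centred between the fingers, with the eye clear. I'll go down the last few mm and close.

Call:
arm_command(
  motion=[
    [[2,0,4.5],[0,0,0],0.6],
    [[0,0,0],[0,0,0],0.6],
    [[0,0,0],[0,0,0],0.0],
    [[0,0,0],[0,0,0],0.0],
    [[0,0,0],[0,0,0],0.0],
    [[0,0,0],[0,0,0],0.0],
    [[0,0,0],[0,0,0],0.0],
    [[0,0,0],[0,0,0],0.0],
  ],
)

```text
t: 3.78
eef_pos: [0.6587, 0.1791, 0.0301]
ee_rot: [-3.142, 0.0, -2.801]
force: [0.2, 0.0, 0.2]
width: 0.0218
```

```bash
python3 - <<'E'
from h import *
np.set_printoptions(precision=4,suppress=True)
s=arm.get_state(); print(s['eef_pos'],s['ee_rot'],s['force'],s['width'])
b=grab('top','t2.png')
# eye centroid: dark spot inside the bright plate
c=b[215:255,205:245]; m=(c.min(2)>150).astype(np.uint8)
cs,h=cv2.findContours(m,cv2.RETR_CCOMP,1)
for k,hh in zip(cs,h[0]):
    if hh[3]>=0 and len(k)>4: 
        M=cv2.moments(k); p=M['m10']/M['m00']+205,M['m01']/M['m00']+215; print(p,M['m00'],onz('top',*p,.003),onz('top',*p,.006))
E
```

```text
[0.6587 0.1791 0.0301] [-3.1415  0.     -2.8011] [0.1994 0.0365 0.1526] 0.021802121372386983
(222.25925925925927, 238.36296296296297) 22.5 [0.6157 0.1664 0.003 ] [0.6152 0.1657 0.006 ]
```

Call:
arm_command(
  motion=[
    [[0,0,-15],[0,0,0],0.0],
    [[0,0,-25],[0,0,0],0.0],
    [[0,0,-25],[0,0,0],0.0],
    [[0,0,-25],[0,0,0],0.0],
    [[0,0,-25],[0,0,0],0.0],
    [[0,0,-25],[0,0,0],0.0],
    [[12,-26,0],[0,0,0],0.0],
    [[12,-26,0],[0,0,0],0.0],
    [[12,-26,0],[0,0,0],0.0],
    [[12,-26,0],[0,0,0],0.0],
    [[12,-26,0],[0,0,0],0.0],
    [[10,-26,0],[0,0,0],0.0],
    [[5,-24,0],[0,0,0],0.0],
    [[1.7,-11.6,0],[0,0,0],0.0],
    [[0,0,0],[0,0,0],0.0],
    [[0,0,0],[0,0,0],0.0],
    [[0,0,0],[0,0,0],0.0],
  ],
)

```text
t: 5.25
eef_pos: [0.6502, -0.0265, 0.1697]
ee_rot: [3.141, -0.0, -2.801]
force: [-0.8, 0.4, -1.9]
width: 0.0222
```

```bash
python3 - <<'E'
from h import *
np.set_printoptions(precision=4,suppress=True)
s=arm.get_state(); print(s['eef_pos'],s['ee_rot'],s['force'],s['width'])
a=grab('scene','s3.png');b=grab('top','t3.png')
z=lambda im,x,y:cv2.resize(im[y:y+70,x:x+70,::-1],None,fx=5.7,fy=5.7,interpolation=cv2.INTER_CUBIC)
cv2.imwrite('pics/c3.png',np.hstack([z(a,305,190),z(b,275,195)]))
e=s['eef_pos']-[.0454*.9426,.0454*.3338,.030]
print('eye pred',e, 'pix',proj('top',e),proj('scene',e),'post tip pix',proj('top',[.6076,-.0423,.125]),proj('scene',[.6076,-.0423,.125]))
E
```

```text
[ 0.6502 -0.0265  0.1697] [ 3.1413 -0.0003 -2.8013] [-0.8079  0.4401 -1.8988] 0.022194804123534983
eye pred [ 0.6074 -0.0417  0.1397] pix [306.2558 229.137 ] [339.2869 215.2868] post tip pix [306.7629 230.2796] [338.8173 219.0092]
```

View pics/c3.png

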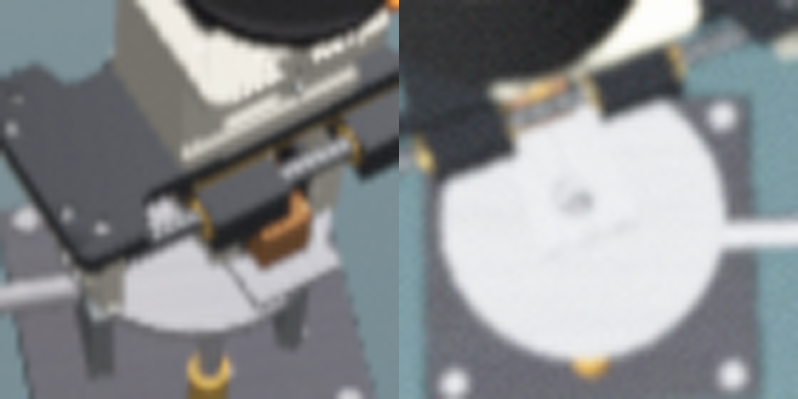

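Seen from above, the eye is over the post: the eye is at about (306,230) and the predicted post tip at (306.8,230.3). Lowering slowly while watching the force.

Call:
arm_command(
  motion=[
    [[0,-0.3,8],[0,0,0],0.0],
    [[0,0,6],[0,0,0],0.0],
    [[0,0,3],[0,0,0],0.0],
    [[0,0,3],[0,0,0],0.0],
    [[0,0,2],[0,0,0],0.0],
    [[0,0,0],[0,0,0],0.0],
    [[0,0,0],[0,0,0],0.0],
  ],
)

```text
t: 5.93
eef_pos: [0.6504, -0.0274, 0.148]
ee_rot: [-3.142, -0.0, -2.801]
force: [0.9, 0.0, -1.9]
width: 0.022
```

Call:
arm_command(
  motion=[
    [[0,0,3],[0,0,0],0.0],
    [[0,0,3],[0,0,0],0.0],
    [[0,0,3],[0,0,0],0.0],
    [[0,0,3],[0,0,0],0.0],
    [[0,0,3],[0,0,0],0.0],
    [[0,0,2],[0,0,0],0.0],
    [[0,0,0],[0,0,0],0.0],
    [[0,0,0],[0,0,0],0.0],
  ],
)

```text
t: 6.6
eef_pos: [0.6503, -0.0274, 0.1309]
ee_rot: [-3.142, -0.0, -2.801]
force: [0.3, 0.8, -1.7]
width: 0.0216
```

Call:
arm_command(
  motion=[
    [[0,0,2],[0,0,0],0.0],
    [[0,0,2],[0,0,0],0.0],
    [[0,0,1],[0,0,0],0.0],
    [[0,0,0.7],[0,0,0],0.0],
    [[0,0,0],[0,0,0],0.0],
    [[0,0,0],[0,0,0],0.0],
  ],
)

```text
t: 7.1
eef_pos: [0.6504, -0.0273, 0.1253]
ee_rot: [-3.142, -0.0, -2.801]
force: [-0.2, -0.1, -2.4]
width: 0.0217
```

Call:
arm_command(
  motion=[
    [[0,0,0.6],[0,0,0],0.0],
    [[0,0,0],[0,0,0],0.0],
    [[0,0,0],[0,0,0],0.0],
  ],
)

```text
t: 7.35
eef_pos: [0.6505, -0.0273, 0.1249]
ee_rot: [-3.142, 0.0, -2.801]
force: [0.3, 0.5, -0.9]
width: 0.0217
```

Contact is beginning: the wrist now carries 1 N less load. Releasing and rising straight up.

Call:
arm_command(
  motion=[
    [[0,0,0],[0,0,0],0.6],
    [[0,0,0],[0,0,0],0.6],
    [[0,0,0],[0,0,0],0.6],
    [[0,0,0],[0,0,0],0.6],
    [[0,0,-10],[0,0,0],0.6],
    [[0,0,-20],[0,0,0],0.6],
    [[0,0,-30],[0,0,0],0.6],
    [[0,0,-30],[0,0,0],0.6],
    [[0,0,0],[0,0,0],0.6],
  ],
)

```text
t: 8.1
eef_pos: [0.6535, -0.0274, 0.2227]
ee_rot: [-3.138, 0.01, -2.8]
force: [1.9, -0.4, 1.6]
width: 0.0526
```

Call:
arm_command(
  motion=[
    [[22.8,-13.4,0],[0,0,0],0.6],
    [[22.8,-13.4,0],[0,0,0],0.6],
    [[22.8,-13.4,0],[0,0,0],0.6],
    [[22.8,-13.4,0],[0,0,0],0.6],
    [[22.8,-13.4,0],[0,0,0],0.6],
    [[22.8,-13.4,0],[0,0,0],0.6],
    [[22.8,-13.4,0],[0,0,0],0.6],
    [[22.8,-13.4,0],[0,0,0],0.6],
    [[0,0,0],[0,0,-7.15],0.6],
    [[0,0,0],[0,0,-7.15],0.6],
    [[0,0,0],[0,0,-7.15],0.6],
    [[0,0,0],[0,0,-7.15],0.6],
    [[0,0,0],[0,0,-7.15],0.6],
    [[0,0,0],[0,0,-7.15],0.6],
    [[0,0,0],[0,0,-7.15],0.6],
    [[0,0,0],[0,0,-7.15],0.6],
    [[0,0,0],[0,0,-7.15],0.6],
    [[0,0,0],[0,0,-7.15],0.6],
  ],
)

```text
t: 9.6
eef_pos: [0.5144, -0.1893, 0.2156]
ee_rot: [-3.141, -0.0, -1.547]
force: [-0.4, 0.3, 0.2]
width: 0.0529
```

Call:
arm_command(
  motion=[
    [[0,0,0],[0,0,0],0.6],
    [[0,0,0],[0,0,0],0.6],
    [[0,0,0],[0,0,0],0.6],
  ],
  newtons=20,
)

```text
t: 9.85
eef_pos: [0.5143, -0.1893, 0.2151]
ee_rot: [-3.141, -0.0, -1.557]
force: [-0.6, 0.2, -0.0]
width: 0.0525
```

```bash
python3 - <<'E'
from h import *
np.set_printoptions(precision=4,suppress=True)
s=arm.get_state(); print(s['eef_pos'],s['ee_rot'],s['q'])
from scipy.spatial.transform import Rotation as Ro
M=Ro.from_euler('xyz',s['ee_rot']).as_matrix()
print('to go, tool',1000*M.T@(np.array([.514,-.189,.103])-s['eef_pos']))
a=grab('scene','s4.png');b=grab('top','t4.png')
z=lambda im,x,y:cv2.resize(im[y:y+100,x:x+100,::-1],None,fx=4,fy=4,interpolation=cv2.INTER_CUBIC)
cv2.imwrite('pics/c4.png',np.hstack([z(a,280,180),z(b,270,190)]))
E
```

```text
[ 0.5143 -0.1893  0.2151] [-3.1411 -0.     -1.5575] [ 0.0049  0.1756 -0.3188  0.     -1.0759  0.0084]
to go, tool [ -0.3008   0.3601 112.1367]
```

View pics/c4.png

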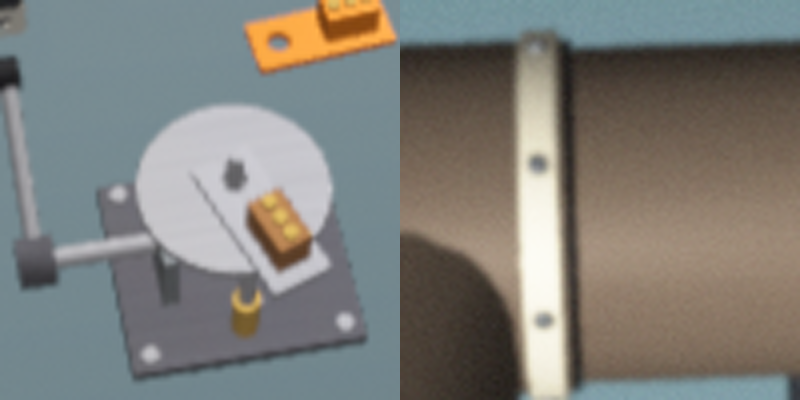

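The scene view shows the plate lying flat on the table with the post standing through its eye. Next is the lever grip.

Call:
arm_command(
  motion=[
    [[0,0,25],[0,0,0],0.6],
    [[0,0,30],[0,0,0],0.6],
    [[0,0,30],[0,0,0],0.6],
    [[0,0,20],[0,0,0],0.6],
    [[0,0,7],[0,0,0],0.6],
    [[0,0,0],[0,0,0],0.6],
    [[0,0,0],[0,0,0],0.6],
    [[0,0,0],[0,0,0],0.0],
    [[0,0,0],[0,0,0],0.0],
    [[0,0,0],[0,0,0],0.0],
    [[0,0,0],[0,0,0],0.0],
    [[0,0,0],[0,0,0],0.0],
    [[0,0,0],[0,0,0],0.0],
  ],
  newtons=20,
)

```text
t: 11.03
eef_pos: [0.5144, -0.1893, 0.1031]
ee_rot: [-3.141, -0.0, -1.553]
force: [1.0, 0.1, 1.0]
width: 0.0192
```

```bash
python3 - <<'E'
from h import *
np.set_printoptions(precision=4,suppress=True)
s=arm.get_state(); print(s['eef_pos'],s['ee_rot'],s['force'],s['width'])
from scipy.spatial.transform import Rotation as Ro
M=Ro.from_euler('xyz',s['ee_rot']).as_matrix()
yl=np.array([-np.sin(.0192),np.cos(.0192),0]);xl=np.array([yl[1],-yl[0],0])
g=s['eef_pos']; prev=None
th=np.linspace(0,1.05,13)
P=[.110*(-np.cos(.5208+t)*xl+np.sin(.5208+t)*np.array([0,0,1])) for t in th]
print(1000*np.diff(np.array(P),axis=0)@M); print('end',g+P[-1]-P[0])
E
```

```text
[ 0.5144 -0.1893  0.1031] [-3.1409 -0.     -1.5533] [1.0482 0.133  0.9541] 0.01921444238943041
[[-0.0084 -5.1541 -8.1251]
 [-0.0096 -5.8444 -7.6436]
 [-0.0108 -6.49   -7.1036]
 [-0.0118 -7.0859 -6.5093]
 [-0.0128 -7.6277 -5.8652]
 [-0.0136 -8.111  -5.1762]
 [-0.0144 -8.5323 -4.4476]
 [-0.015  -8.8883 -3.6849]
 [-0.0156 -9.1764 -2.8941]
 [-0.016  -9.3942 -2.0811]
 [-0.0163 -9.5401 -1.2522]
 [-0.0164 -9.613  -0.4137]]
end [ 0.6098 -0.1875  0.1584]
```

Call:
arm_command(
  motion=[
    [[0,-5.2,-8.1],[0,0,0],0.0],
    [[0,-5.8,-7.6],[0,0,0],0.0],
    [[0,-6.5,-7.1],[0,0,0],0.0],
    [[0,-7.1,-6.5],[0,0,0],0.0],
    [[0,-7.6,-5.9],[0,0,0],0.0],
    [[0,-8.1,-5.2],[0,0,0],0.0],
    [[0,0,0],[0,0,0],0.0],
    [[0,0,0],[0,0,0],0.0],
  ],
)

```text
t: 11.7
eef_pos: [0.5518, -0.1894, 0.1452]
ee_rot: [3.136, -0.001, -1.553]
force: [-16.3, 1.3, 17.4]
width: 0.0194
```

The pinched barrel can't turn freely, so a radial load is building up. I'll loosen to a loose cage for the rest of the arc and pinch again at the top.

Call:
arm_command(
  motion=[
    [[0,0,0],[0,0,0],0.27],
    [[0,0,0],[0,0,0],0.27],
    [[0,0,0],[0,0,0],0.27],
  ],
)

```text
t: 11.95
eef_pos: [0.5536, -0.189, 0.1445]
ee_rot: [3.139, -0.001, -1.553]
force: [-6.7, -2.2, 3.8]
width: 0.0233
```

Call:
arm_command(
  motion=[
    [[0,-8.5,-4.4],[0,0,0],0.27],
    [[0,-8.9,-3.7],[0,0,0],0.27],
    [[0,-9.2,-2.9],[0,0,0],0.27],
    [[0,-9.4,-2.1],[0,0,0],0.27],
    [[0,-9.5,-1.2],[0,0,0],0.27],
    [[0,-9.6,-0.4],[0,0,0],0.27],
    [[0,0,0],[0,0,0],0.27],
    [[0,0,0],[0,0,0],0.0],
    [[0,0,0],[0,0,0],0.0],
    [[0,0,0],[0,0,0],0.0],
    [[0,0,0],[0,0,0],0.0],
  ],
)

```text
t: 12.87
eef_pos: [0.6095, -0.1877, 0.1584]
ee_rot: [-3.141, -0.0, -1.553]
force: [-3.7, -0.7, 4.8]
width: 0.0194
```

```bash
python3 - <<'E'
from h import *
np.set_printoptions(precision=4,suppress=True)
s=arm.get_state(); print(s['eef_pos'],s['ee_rot'],s['force'],s['width'])
a=grab('scene','s5.png')
z=lambda im,x,y:cv2.resize(im[y:y+110,x:x+150,::-1],None,fx=5,fy=5,interpolation=cv2.INTER_CUBIC)
cv2.imwrite('pics/c5.png',z(a,245,165))
E
```

```text
[ 0.6095 -0.1877  0.1584] [-3.1411 -0.0002 -1.5533] [-3.6877 -0.7049  4.7963] 0.019385912614403825
```

View pics/c5.png

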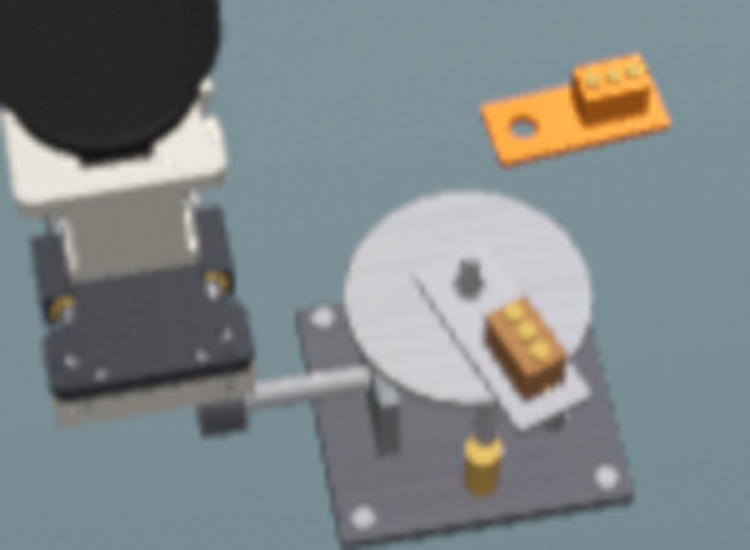

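The plate still lies flat with the post through its eye. The gripper holds the lever grip upright, and the table is visibly higher. I'll nudge half a millimetre and check the table height numerically.

Call:
arm_command(
  motion=[
    [[0,-0.6,0],[0,0,0],0.0],
    [[0,0,0],[0,0,0],0.0],
    [[0,0,0],[0,0,0],0.0],
    [[0,0,0],[0,0,0],0.0],
  ],
)

```text
t: 13.25
eef_pos: [0.6099, -0.1877, 0.1584]
ee_rot: [3.141, -0.0, -1.553]
force: [-4.3, -0.1, 6.4]
width: 0.0191
```

```bash
python3 - <<'E'
from h import *
np.set_printoptions(precision=4,suppress=True)
s=arm.get_state(); print(s['t'],s['eef_pos'],s['force'],s['width'])
grab('scene','s6.png')
# left/near arc of the disc rim, away from the plate: same arc before (z .095) and now
def fit(f,z):
    im=cv2.imread(f); x,y,w,h=305,192,65,62; c=im[y:y+h,x:x+w]
    m=(c.min(2)>150).astype(np.uint8); m=cv2.morphologyEx(m,cv2.MORPH_OPEN,np.ones((7,7)))
    k=max(cv2.findContours(m,0,1)[0],key=cv2.contourArea)[:,0]
    k=k[(k[:,1]+y<232)]
    W=np.array([onz('scene',u+x,v+y,z)[:2] for u,v in k])*1000
    A=np.c_[2*W,np.ones(len(W))]; q=np.linalg.lstsq(A,(W**2).sum(1),rcond=None)[0]
    return q[:2],2*np.sqrt(q[2]+q[0]**2+q[1]**2)
print('down',fit('pics/scene0.png',.095))
for z in(.095,.101,.107): print(z,fit('pics/s6.png',z))
E
```

```text
13.25 [ 0.6099 -0.1877  0.1584] [-4.2644 -0.0582  6.3751] 0.019128548812436377
down (array([607.1329, -43.1174]), np.float64(107.33617987796029))
0.095 (array([589.9027, -40.7458]), np.float64(94.29824793289818))
0.101 (array([593.5506, -41.634 ]), np.float64(93.71595514605843))
0.107 (array([597.1984, -42.5222]), np.float64(93.13366235919696))
```

The plate breaks up the rim outline and spoils that fit, so I'll check the rim's far edge by row shift instead.

```bash
python3 - <<'E'
from h import *
def edge(f,u):
    g=cv2.imread(f)[185:222,u].min(1).astype(float); i=np.argmax(g>146); return 185+i-(g[i]-146)/(g[i]-g[i-1])
U=range(328,351,2)
d=[edge('pics/scene0.png',u)-edge('pics/s6.png',u) for u in U]
print(np.round(d,2),np.median(d))
p=[.555,-.042]; print('12mm predicts',proj('scene',p+[.095])-proj('scene',p+[.107]))
E
```

```text
[3.17 3.11 3.06 3.21 3.2  3.2  3.23 3.09 3.3  3.26 3.26 3.28] 3.207325182325178
12mm predicts [-0.12079285  2.90829071]
```

```bash
python3 -c "
from h import *
print(arm.job_done())"
```

```text
the job is handed in; nothing more can be done
None
```

The drilled plate hangs by its eye on the post and lies flat on the table, released. The lever stands straight up, and the gripper was still pinching it when I handed the job in at about 13.3 s.

**Last checks**
- **Plate:** the last picture I viewed, with the lever up, showed the plate flat with the post through its eye.
- **Lever:** the pinched grip was at x = 0.6099 m. My two estimates of the hinge position were 0.6099 m and 0.6104 m, so the lever is upright to within about 0.01 rad.
- **Forces:** the wrist reading was about 4 N sideways, which fits the spring, and 6 N vertical.
- **Table:** the rim rose 3.2 px in the picture, where 12 mm of lift predicts 2.9 px. That puts the table at its top.

**What failed or disagreed**
- **Lever force:** partway up, with the barrel pinched, the lever pushed back with about 24 N. I loosened the grip to a loose cage for the rest of the arc and pinched again at the top.
- **Table height:** my first check, a circle fit to the rim, was spoiled by the plate covering part of the outline. I dropped it and used the rim shift above.
- **Bystanders:** I never moved against the blank plate, hammer or bottle, but did not measure their positions again at the end.

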